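# Lay out the capacitors on the board, lowest first

## Robot

A 7-joint arm with a two-finger parallel gripper is mounted at the origin on the work surface. World frame = base frame: x ahead of the robot, y to its left, z up, the work surface at z = 0. Lengths are in m, angles in rad, forces in N, time in s.
With the tool pointing down it reaches from about 0.4 to 0.85 m from the base axis. Payload 10.4 kg.
Tool frame: the origin (TCP) lies at the very end of the fingers, on their centre line; the grasp point (between the pads) lies 19 mm behind it; z points along the fingers, y is the line along which they close (so a half turn about z gives the same grasp; the last joint's range is limited). The gripper opens to 85 mm and grips with 20 to 120 N. Pads are 22 mm wide; open, the fingers measure 114 mm over their backs; the gripper's body (76 mm by 85 mm) begins 54 mm behind the grasp point. The pads swing forward as they close: fully open they stand 13 mm farther back than shut.
Start: joints at [-1.215, 0.332, -0.065, 1.46, 0.022, 1.35, -0.088], TCP at [0.231, 0.581, 0.193] pointing down, gripper open.
Joint ranges: [-2.6, 2.6], [-0.5, 2.12], [-1.47, 1.34], [0.16, 2.42], [-1.27, 4.41], [0.06, 2.06], [-2.6, 2.6]. Speed limits (rad/s): [2.22, 2.22, 2.79, 2.79, 3.14, 3.14, 3.14].

## Interface

Orientations are given as a rotation vector (axis times angle).
In Python, from bench import get_state, optics, arm gives the robot as it stands.
- The arm moves only by the tool jog_arm, never from a script. Its argument "moves" is one flat list of numbers, 5 for each row, row after row: the opening, from 0 (shut) to 1 (fully open), then the shift along the tool's x, y, z in cm, then the turn about the tool's z in degrees. In form: [hand, x, y, z, spin, hand, x, y, z, spin, ...]. A call has 1 to 5 rows; each row is the pose to reach, as a shift and turn from the pose commanded when the call began, along the tool's axes at that moment; what a row does not reach only later rows make up. A row lasts 1/10 s, in which the tool goes at most 50 mm and 8.59 degrees, less where a joint would pass 70% of its speed; a pose out of reach is approached as far as the arm can. A call with a gripper value outside its range is refused whole. The fingers move at their own pace and stop on an object; "squeeze" is the grip in N (left out, the last holds). Time passes only in rows, so rows that repeat a pose let the fingers close. It gives the time, the measured TCP pose, the force, the opening and the grip force at its end, in the units of the state.
- get_state(): the state, without advancing time (a new reading comes with each control period).
- optics.snapshot(name): name is "scene" or "top" or "wrist"; returns a dict with "frame" (480x640x3 uint8, red, green, blue), "camera_matrix" (3x3 intrinsics, pixels), "R" (3x3) and "t" (3): a world point X has camera coordinates R X + t. Camera axes: x right, y down, z forward; pixel columns grow to the right and rows downward; lengths in m; the calibration is good to about 2 mm. The wrist camera is an equidistant fisheye: a pixel r from the principal point sees the ray r / f radians off the axis. A picture is of the moment at which its call begins. There is no depth.
- arm.hand_in(): hands the job in; it is judged then, once.
The state is a dict: "time_s": time; "joint_positions": joint angles; "joint_vel": joint speeds; "joint_torque": joint torques, N m; "position": TCP position; "tcp_rot": TCP orientation; "wrist_force": force on the tool from outside, world axes, zero at the start; "torque": the same for the moment, N m; "grip_width": finger opening in m; "finger_force": force on a finger pad.
Only numpy, scipy, OpenCV 4.12 (cv2) and the standard library are available. Lean on these libraries where they do the work, as an engineer would, in place of code of your own. Each camera call takes 0.05 s, during which the arm holds its last target. There are 200 camera calls.

## Task

Pick out the four black capacitors and stand each one upright in the middle of the white printed ring of its own size on the green circuit board, one after another from the smallest to the largest. Keep them upright, set them down gently rather than dropping them, and leave the heatsink and the transformer where they are.

Things in the scene. Friction and masses are not known exactly. Their poses are not given: they have to be found in the camera images.
- cap_a: the smallest capacitor: loose upright black cylinder whose top is bare aluminium inside a black rim, diameter 22 mm, height 42 mm, about 30 g, standing on the aluminium plate (top of the plate 3 mm above the work surface). Origin: centre of its underside; z up along its axis.
- cap_b: the second smallest capacitor: loose upright black cylinder whose top is bare aluminium inside a black rim, diameter 32 mm, height 50 mm, about 60 g, standing on the aluminium plate (top of the plate 3 mm above the work surface). Origin: centre of its underside; z up along its axis.
- cap_c: the second largest capacitor: loose upright black cylinder whose top is bare aluminium inside a black rim, diameter 42 mm, height 58 mm, about 120 g, standing on the aluminium plate (top of the plate 3 mm above the work surface). Origin: centre of its underside; z up along its axis.
- cap_d: the largest capacitor: loose upright black cylinder whose top is bare aluminium inside a black rim, diameter 52 mm, height 66 mm, about 200 g, standing on the aluminium plate (top of the plate 3 mm above the work surface). Origin: centre of its underside; z up along its axis.
- ring_a: the smallest white printed ring on the green circuit board, flat, fixed, inside diameter 28 mm, outside 34 mm: the outline for the 22 mm capacitor. Origin: centre of the ring on the board's top face, 11 mm above the work surface; z up; its x and y run along the board's edges. The board is fixed, square, 230 mm wide; the four rings lie on a 110 mm square around its middle.
- ring_b: the second smallest white printed ring on the green circuit board, flat, fixed, inside diameter 38 mm, outside 44 mm: the outline for the 32 mm capacitor. Origin: centre of the ring on the board's top face, 11 mm above the work surface; z up; its x and y run along the board's edges. The board is fixed, square, 230 mm wide; the four rings lie on a 110 mm square around its middle.
- ring_c: the second largest white printed ring on the green circuit board, flat, fixed, inside diameter 48 mm, outside 54 mm: the outline for the 42 mm capacitor. Origin: centre of the ring on the board's top face, 11 mm above the work surface; z up; its x and y run along the board's edges. The board is fixed, square, 230 mm wide; the four rings lie on a 110 mm square around its middle.
- ring_d: the largest white printed ring on the green circuit board, flat, fixed, inside diameter 58 mm, outside 64 mm: the outline for the 52 mm capacitor. Origin: centre of the ring on the board's top face, 11 mm above the work surface; z up; its x and y run along the board's edges. The board is fixed, square, 230 mm wide; the four rings lie on a 110 mm square around its middle.
- heatsink: loose dark-grey metal finned heatsink, 50 x 36 mm, 32 mm high, to be left alone. Origin: centre of its underside; z up, fins along x.
- transformer: loose small transformer with dark iron core, copper winding and white flanges, 48 x 40 mm, 40 mm high, to be left alone. Origin: centre of its underside; z up, core along x.
Mind the look-alikes: they are no part of the job. Leave any purple look-alike of the cap_c alone. What is shaped like the cap_b but red is not meant.

How it is judged:
By the outcome, as a careful person would: the job done as asked, in the order asked, and still so for the second after the job is handed in, with the robot touching nothing.
It also fails if it takes over 120 s, if anything falls off the work surface, if the arm or the gripper's body presses on something with over 40 N, if the wrist force passes 120 N, or if a joint passes its speed limit or range.

## Working session

There is one attempt and no reset: what is moved stays moved. The work goes in short steps, Python scripts to look and compute and a tool call to move; the robot and the scene stay as the last step left them, time stands still between calls to the robot, and variables do not carry over. Pictures are saved under pics/ and viewed, at most 14 in all, crops included, and the job is handed in when it is done.

Besides the shell and the picture viewer there is one more tool, called after ">>>" by a JSON object that holds its "op" and its "data". jog_arm: Moves the arm, as the interface text tells. Its arguments: {"type":"object","properties":{"moves":{"type":"array"},"squeeze":{"type":"number"}},"required":["moves"]}

```bash
mkdir -p pics
python3 - <<'E'
from bench import get_state, optics
import cv2
s=get_state(); print(s['time_s'],s['position'],s['tcp_rot'],s['grip_width'])
for n in ['top','scene']:
    d=optics.snapshot(n); cv2.imwrite(f'pics/{n}0.png',d['frame'][:,:,::-1]); print(n,d['camera_matrix'],d['R'],d['t'])
E
```

```text
0.0 [0.23097175 0.58028703 0.19189848] [-5.91418070e-01 -3.08518072e+00  2.24158168e-03] 0.08523389594302883
top [[464.7811147    0.         318.76971187]
 [  0.         464.7811147  237.89814482]
 [  0.           0.           1.        ]] [[ 1.30621099e-03 -9.99997046e-01 -2.04984201e-03]
 [-9.78668296e-01 -8.57220117e-04 -2.05444958e-01]
 [ 2.05442594e-01  2.27446985e-03 -9.78666525e-01]] [-0.10418502  0.43740099  1.12352174]
scene [[511.9837575    0.         320.11351021]
 [  0.         511.9837575  233.82670576]
 [  0.           0.           1.        ]] [[-0.20451189  0.97869002  0.01845891]
 [ 0.73473406  0.16593929 -0.65774616]
 [-0.64679266 -0.12095451 -0.75301345]] [ 0.19962581 -0.26956516  1.31046937]
```

View pics/top0.png

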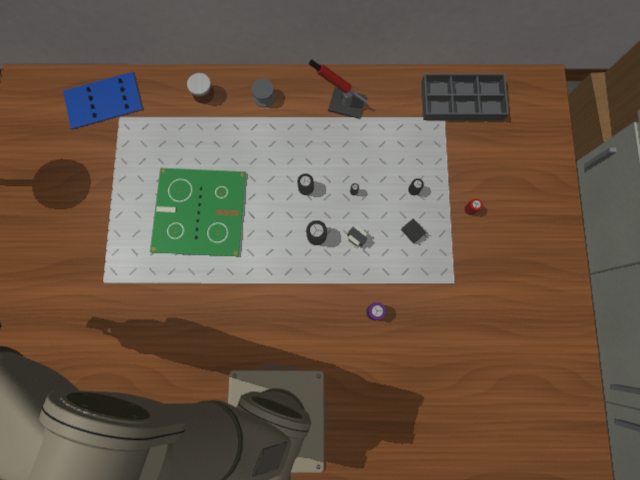

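View pics/scene0.png

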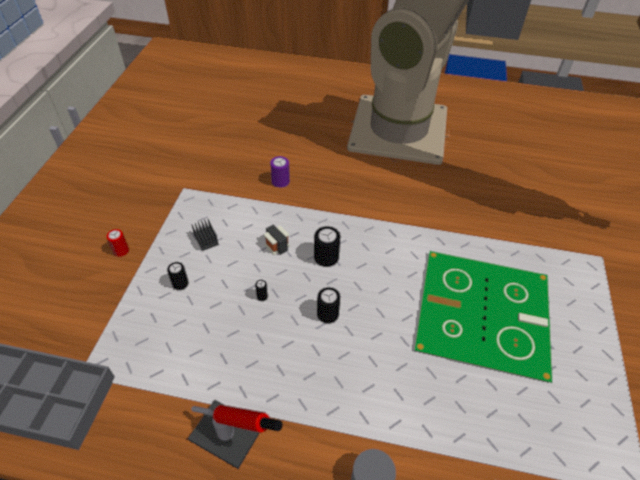

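The top view shows four black cylinders: (354,189) smallest, (416,187) second smallest, (306,184) second largest and (317,233) largest. The red look-alike at (475,206) and the purple one at (377,311) are both off the plate and excluded by colour. The board is at (198,212). I'll confirm this in enlarged crops.

Run:
```python
import cv2, numpy as np
im=cv2.imread('pics/top0.png')
a=cv2.resize(im[162:262,145:255],None,fx=5,fy=5,interpolation=cv2.INTER_CUBIC)
cv2.imwrite('pics/boardcrop.png',a)
b=cv2.resize(im[165:255,290:440],None,fx=5,fy=5,interpolation=cv2.INTER_CUBIC)
cv2.imwrite('pics/capcrop.png',b)
```

```text
(no output)
```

View pics/boardcrop.png

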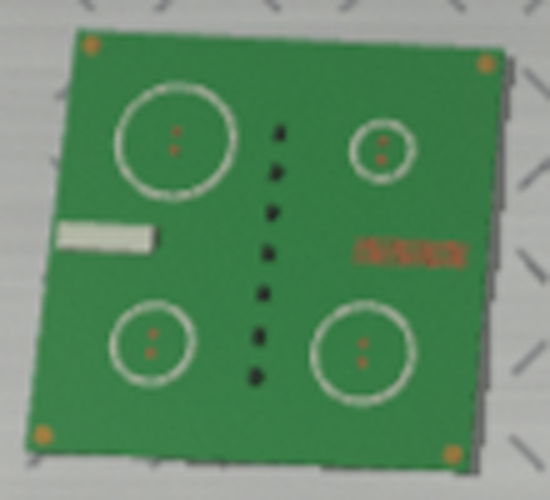

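View pics/capcrop.png

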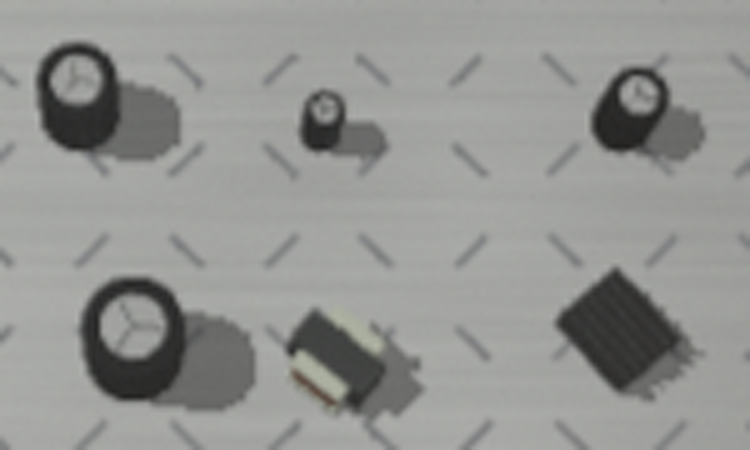

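The crops confirm the sizes. In the board crop the rings are d (175,141), a (382,151), b (152,344) and c (363,354). In the caps crop the tops are c (77,78), a (325,106), b (641,95) and d (133,326).

```bash
cat > h.py <<'E'
import numpy as np, cv2
from scipy.spatial.transform import Rotation as Ro
from bench import get_state, optics
def world(d,px,z):
    K,R,t=d['camera_matrix'],d['R'],d['t']
    r=R.T@np.linalg.inv(K)@np.array([px[0],px[1],1.]); c=-R.T@t
    return (c+r*(z-c[2])/r[2])[:2]
def shift(p):  # tool-axis shift in cm to world point
    s=get_state(); R=Ro.from_rotvec(s['tcp_rot']).as_matrix()
    return np.round(R.T@(np.array(p)-s['position'])*100,2), np.degrees(np.arctan2(R[1,1],R[0,1]))
E
python3 - <<'E'
from h import *
d=optics.snapshot('top')
f=lambda u,o:(u+.5)/5-.5+o
B=dict(d=(175.5,141),a=(382,151),b=(152.5,344),c=(363,353.5))
C=dict(a=(325,106,.045),b=(641,95,.053),c=(77.5,78,.061),d=(133,326,.069))
P={k:world(d,(f(u,145),f(v,162)),.011) for k,(u,v) in B.items()}
m=np.mean(list(P.values()),0)
for k in 'abcd': print('ring',k,P[k].round(4))
print('mid',m,[np.linalg.norm(P[i]-P[j]).round(4) for i,j in ('da','ac','cb','bd')])
for k,(u,v,z) in C.items(): print('cap',k,world(d,(f(u,290),f(v,165)),z).round(4))
print(shift([.5,0,.2]))
E
```

```text
ring a [0.5691 0.1553]
ring b [0.4643 0.27  ]
ring c [0.4593 0.1603]
ring d [0.5746 0.265 ]
mid [0.516853   0.21264847] [np.float64(0.1099), np.float64(0.1099), np.float64(0.1099), np.float64(0.1104)]
cap a [ 0.5748 -0.1958]
cap b [ 0.5781 -0.357 ]
cap c [ 0.5843 -0.0687]
cap d [ 0.453  -0.0974]
(array([-46.45, -43.98,  -0.74]), np.float64(68.29918797988435))
```

>>> {"op": "jog_arm", "data": {"moves": [1,-4.6,-1.3,0,-5,1,-9.2,-2.6,0,-10,1,-13.8,-3.9,0,-15,1,-18.4,-5.2,0,-20,1,-23,-6.5,0,-21.7], "squeeze": 30}}

```text
time_s: 0.65
position: [0.422, 0.4337, 0.1926]
tcp_rot: [0.005, -3.141, 0.0]
wrist_force: [1.5, 0.6, 0.6]
grip_width: 0.0855
finger_force: 0.0
```

>>> {"op": "jog_arm", "data": {"moves": [1,-1,-4.2,0,0,1,-2,-8.4,0,0,1,-3,-12.6,0,0,1,-4,-16.8,0,0,1,-5.1,-21,0,0]}}

```text
time_s: 1.15
position: [0.4717, 0.2234, 0.1926]
tcp_rot: [-0.0, -3.141, -0.0]
wrist_force: [0.9, -0.1, -0.1]
grip_width: 0.0854
finger_force: 0.0
```

>>> {"op": "jog_arm", "data": {"moves": [1,-1,-4.2,0,0,1,-2,-8.4,0,0,1,-3,-12.6,0,0,1,-4,-16.8,0,0,1,-5.1,-21,0,0]}}

```text
time_s: 1.65
position: [0.5227, 0.0135, 0.1927]
tcp_rot: [-0.0, 3.142, 0.0]
wrist_force: [1.0, 0.0, -0.7]
grip_width: 0.0857
finger_force: 0.0
```

>>> {"op": "jog_arm", "data": {"moves": [1,-1,-4.2,1,0,1,-2,-8.4,2,0,1,-3,-12.6,3,0,1,-4,-16.8,4,0,1,-5.1,-21,5,0]}}

```text
time_s: 2.15
position: [0.5738, -0.1963, 0.1422]
tcp_rot: [-0.001, 3.142, 0.0]
wrist_force: [1.2, 0.7, 0.9]
grip_width: 0.0853
finger_force: 0.0
```

Run:
```python
from h import *
d=optics.snapshot('wrist'); cv2.imwrite('pics/w1.png',d['frame'][:,:,::-1])
print(d['camera_matrix'],d['R'],d['t'], -d['R'].T@d['t'])
print(shift([.5748,-.1958,.014]),get_state()['position'],get_state()['tcp_rot'])
```

```text
[[371.64829954   0.         317.0912506 ]
 [  0.         371.64829954 236.98195254]
 [  0.           0.           1.        ]] [[-1.06337255e-03  9.99999434e-01 -2.80121126e-05]
 [ 9.62085287e-01  1.03069588e-03  2.72746839e-01]
 [ 2.72746713e-01  2.63081460e-04 -9.62085839e-01]] [ 0.19762396 -0.57355103  0.17335652] [ 0.50473273 -0.1970783   0.32322362]
(array([-0.25,  0.91, 12.63]), np.float64(89.62309679800374)) [ 0.57254352 -0.20435811  0.14030149] [-0.01033257 -3.13943764  0.00621994]
```

View pics/w1.png

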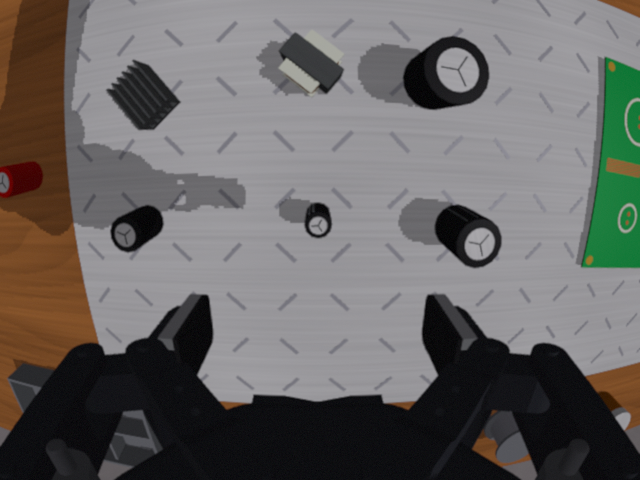

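The wrist view shows cap_a's top at (318,226), cap_b's at (124,236), cap_c's at (481,243) and cap_d's at (458,70), and no gripper contact. I'll turn these into world points.

```bash
cat >> h.py <<'E'
def wrist(d,px,z):
    K,R,t=d['camera_matrix'],d['R'],d['t']
    v=(np.array(px)-K[:2,2])/K[0,0]; th=np.hypot(*v)
    r=R.T@np.array([*(v/th*np.sin(th)),np.cos(th)]); c=-R.T@t
    return (c+r*(z-c[2])/r[2])[:2].round(4)
E
python3 - <<'E'
from h import *
d=dict(camera_matrix=np.array([[371.64829954,0,317.0912506],[0,371.648,236.98195],[0,0,1]]),R=np.array([[-1.06337255e-03,9.99999434e-01,-2.80121126e-05],[9.62085287e-01,1.03069588e-03,2.72746839e-01],[2.72746713e-01,2.63081460e-04,-9.62085839e-01]]),t=np.array([0.19762396,-0.57355103,0.17335652]))
for k,p,z in [('a',(318,226),.045),('b',(124,236),.053),('c',(481,243),.061),('d',(458,70),.069)]: print(k,wrist(d,p,z))
E
```

```text
a [ 0.5748 -0.1963]
b [ 0.5807 -0.3575]
c [ 0.5839 -0.0677]
d [ 0.4544 -0.0979]
```

>>> {"op": "jog_arm", "data": {"moves": [0.7,-0.1,0,0,0,0.7,-0.1,0,3,0,0.7,-0.1,0,6,0,0.7,-0.1,0,9,0,0.7,-0.1,0,11,0]}}

```text
time_s: 2.7
position: [0.574, -0.1928, 0.0306]
tcp_rot: [0.002, -3.14, -0.002]
wrist_force: [-0.5, -0.6, 1.4]
grip_width: 0.0597
finger_force: 0.0
```

>>> {"op": "jog_arm", "data": {"moves": [0.6,0,0,1,0,0.5,0,0,1.8,0,0.5,0,0,1.8,0,0.2,0,0,1.8,0,0.1,0,0,1.8,0]}}

```text
time_s: 3.2
position: [0.5755, -0.1949, 0.0158]
tcp_rot: [0.0, 3.14, -0.0]
wrist_force: [0.2, 0.0, 0.2]
grip_width: 0.0145
finger_force: 0.0
```

>>> {"op": "jog_arm", "data": {"moves": [0,0,0,0,0,0,0,0,0,0,0,0,0,0,0,0,0,0,0,0,0,0,0,0,0]}}

```text
time_s: 3.7
position: [0.5747, -0.1947, 0.0147]
tcp_rot: [0.0, 3.142, 0.0]
wrist_force: [0.1, -0.4, -0.5]
grip_width: -0.0001
finger_force: 0.0
```

Run:
```python
from h import *
d=optics.snapshot('wrist'); cv2.imwrite('pics/w2.png',d['frame'][:,:,::-1])
d=optics.snapshot('scene'); cv2.imwrite('pics/s2.png',cv2.resize(d['frame'][200:360,150:360,::-1],None,fx=3,fy=3))
```

```text
(no output)
```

View pics/w2.png

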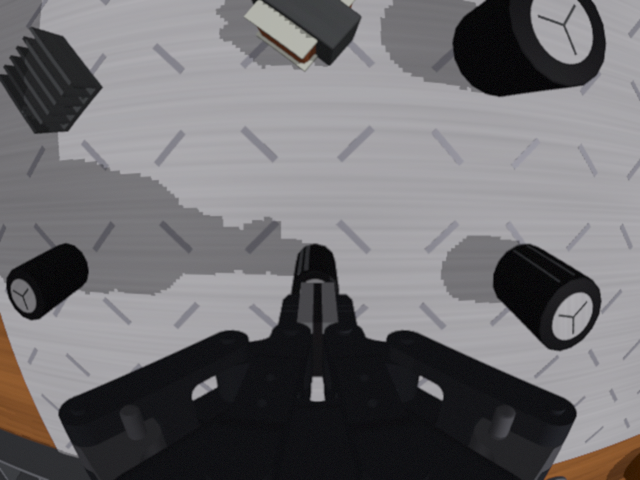

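View pics/s2.png

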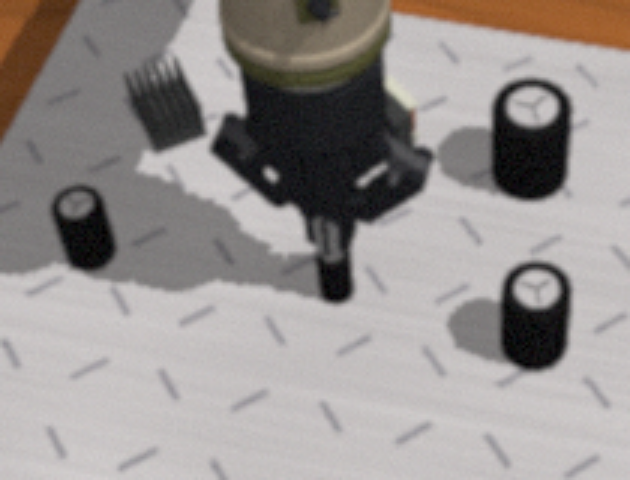

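Wrist view: the fingers are fully shut at about (317,300), and cap_a is still upright just on the base side of them at (315,262). The scene crop shows the fingertips at about (325,255) with the cap at (335,275). I'll project the TCP into both views to see which way the offset goes.

Run:
```python
from h import *
p=get_state()['position']; print(p)
for n in ['scene','wrist']:
    d=optics.snapshot(n)
    for q in [p,p+[0,0,.019],[.5748,-.1958,.003],[.5748,-.1958,.045]]:
        c=d['R']@q+d['t']; K=d['camera_matrix']
        if n=='scene': v=c[:2]/c[2]
        else:
            r=np.hypot(c[0],c[1]); v=c[:2]/r*np.arctan2(r,c[2])
        u=K[0,0]*v+K[:2,2]
        print(n,u.round(1), ((u-[150,200])*3).round() if n=='scene' else '')
im=d['frame']
cv2.imwrite('pics/w3.png',cv2.resize(im[220:420,230:410,::-1],None,fx=3,fy=3,interpolation=cv2.INTER_CUBIC))
```

```text
[ 0.57472533 -0.19472776  0.0146495 ]
scene [261.9 293.4] [336. 280.]
scene [261.2 287.5] [334. 263.]
scene [261.7 296.9] [335. 291.]
scene [260.2 283.8] [330. 251.]
wrist [318.4 269.8] 
wrist [318.6 284.1] 
wrist [316.4 262.4] 
wrist [316.2 294.2]
```

View pics/w3.png

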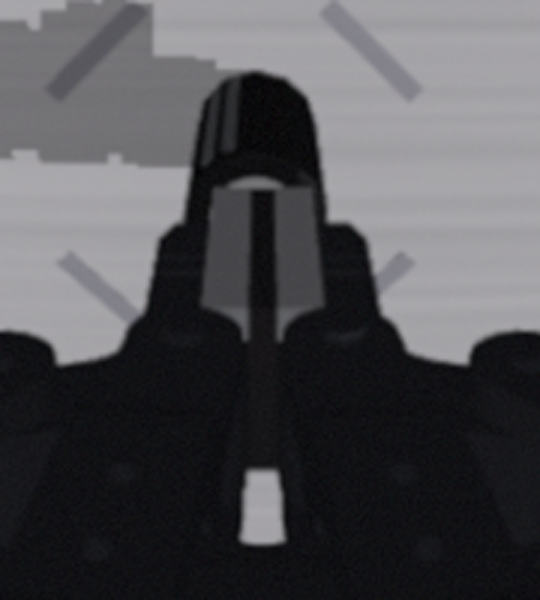

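The shut fingertips show at about (258,286) in the scene view and (317,282) in the wrist view. That puts them at z≈0.05, just above the cap top, although the state reports 0.015. The real fingertips therefore sit about 3 cm higher than reported. I'll open, go down 1 cm, which is safe under either reading, and close to test this.

>>> {"op": "jog_arm", "data": {"moves": [0.6,0,0,0,0,0.6,0,0,0,0,0.6,0,0,0,0,0.6,0,0,0.5,0,0.6,0,0,1,0]}}

```text
time_s: 4.4
position: [0.5748, -0.1947, 0.0043]
tcp_rot: [0.0, 3.141, 0.0]
wrist_force: [0.7, 0.3, -0.5]
grip_width: 0.0516
finger_force: 0.0
```

>>> {"op": "jog_arm", "data": {"moves": [0.5,0,0,0,0,0.2,0,0,0,0,0,0,0,0,0,0,0,0,0,0,0,0,0,0,0], "squeeze": 20}}

```text
time_s: 4.9
position: [0.5748, -0.1947, 0.0048]
tcp_rot: [0.0, 3.141, 0.0]
wrist_force: [0.4, 0.5, 0.1]
grip_width: 0.0194
finger_force: 19.6
```

Confirmed: the fingers now touch the cap near its top. I'll open and go 2 cm lower for a proper grasp.

>>> {"op": "jog_arm", "data": {"moves": [0.6,0,0,0,0,0.6,0,0,0,0,0.6,0,0,0,0,0.6,0,0,0.6,0,0.6,0,0,1.2,0]}}

```text
time_s: 5.4
position: [0.5748, -0.1946, -0.0078]
tcp_rot: [0.0, 3.141, 0.0]
wrist_force: [-0.9, -0.2, -0.7]
grip_width: 0.0515
finger_force: 0.0
```

Run:
```python
from h import *
s=get_state(); print(s['position'],s['wrist_force'],s['grip_width'])
d=optics.snapshot('wrist');im=d['frame']
e=optics.snapshot('scene')['frame'][220:320,200:330]
a=cv2.resize(im[200:420,160:480],(640,440)); b=cv2.resize(e,(572,440))
cv2.imwrite('pics/w4.png',cv2.resize(np.hstack([a,b]),(800,290))[:,:,::-1])
```

```text
[ 0.57478327 -0.19464726 -0.00775283] [-0.94486155 -0.23483904 -0.70327652] 0.051496776546217
```

View pics/w4.png

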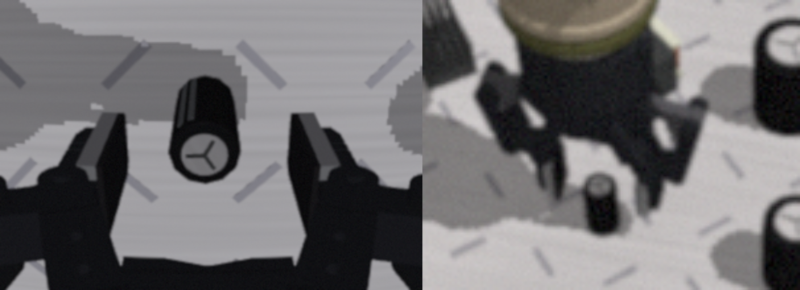

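The wrist half of the picture shows cap_a upright at (205,157), midway between the finger edges at 127 and 290. The scene half shows the tips level with the cap's middle. I'll go down 1 cm more and close.

>>> {"op": "jog_arm", "data": {"moves": [0.5,0,0,0.5,0,0.5,0,0,1,0,0.4,0,0,1,0,0.2,0,0,1,0,0,0,0,1,0]}}

```text
time_s: 6.0
position: [0.5749, -0.1948, -0.0172]
tcp_rot: [0.0, 3.141, 0.0]
wrist_force: [0.1, 0.2, -0.3]
grip_width: 0.0214
finger_force: 21.0
```

>>> {"op": "jog_arm", "data": {"moves": [0,0,0,0,0,0,0,0,0,0,0,0,0,0,0,0,0,0,-0.2,0,0,0,0,-0.6,0], "squeeze": 30}}

```text
time_s: 6.5
position: [0.5745, -0.1947, -0.0113]
tcp_rot: [-0.0, -3.141, -0.0]
wrist_force: [0.3, -0.0, -0.2]
grip_width: 0.0204
finger_force: 30.6
```

>>> {"op": "jog_arm", "data": {"moves": [0,0,0,-3,0,0,0,0,-6.5,0,0,0,1,-10,0,0,0,3.5,-10,0,0,0.1,7,-10,0]}}

```text
time_s: 7.0
position: [0.5744, -0.1261, 0.0906]
tcp_rot: [0.005, 3.138, -0.001]
wrist_force: [0.9, 0.0, -1.3]
grip_width: 0.0208
finger_force: 30.7
```

>>> {"op": "jog_arm", "data": {"moves": [0,0.1,4,0,0,0,0.2,8,0,0,0,0.3,12,0,0,0,0.4,16,0,0,0,0.5,20,0,0]}}

```text
time_s: 7.5
position: [0.5687, 0.0769, 0.0893]
tcp_rot: [0.0, 3.141, 0.001]
wrist_force: [1.2, 0.2, -0.0]
grip_width: 0.0208
finger_force: 30.7
```

>>> {"op": "jog_arm", "data": {"moves": [0,0,3.5,0,0,0,0,6,0,0,0,0,7.5,0,0,0,0,8,1,0,0,0,8,3,0]}}

```text
time_s: 8.0
position: [0.5699, 0.1552, 0.0593]
tcp_rot: [0.0, 3.139, 0.001]
wrist_force: [0.3, -1.0, -0.7]
grip_width: 0.0206
finger_force: 30.7
```

>>> {"op": "jog_arm", "data": {"moves": [0,0,0,2,0,0,0,0,4,0,0,0,0,5,0,0,0,0,5,0,0,0,0,5,0]}}

```text
time_s: 8.5
position: [0.5692, 0.1546, 0.0092]
tcp_rot: [0.002, 3.141, -0.0]
wrist_force: [0.7, -0.1, 0.6]
grip_width: 0.0205
finger_force: 30.7
```

Run:
```python
from h import *
d=optics.snapshot('wrist');im=d['frame']
s=get_state(); print(s['position'],s['wrist_force'],s['grip_width'])
for k,p in dict(a=(.5691,.1553),c=(.4593,.1603)).items():
    c=d['R']@np.array([*p,.011])+d['t'];K=d['camera_matrix'];r=np.hypot(c[0],c[1]);print(k,K[0,0]*c[:2]/r*np.arctan2(r,c[2])+K[:2,2])
cv2.imwrite('pics/w5.png',cv2.resize(im[200:350,220:420],(800,600))[:,:,::-1])
```

```text
[0.56954107 0.15493933 0.00963154] [-1.75089266  0.13615002  0.5187131 ] 0.020811714064384645
a [319.84761468 270.82759315]
c [330.56663656  51.10335378]
```

View pics/w5.png

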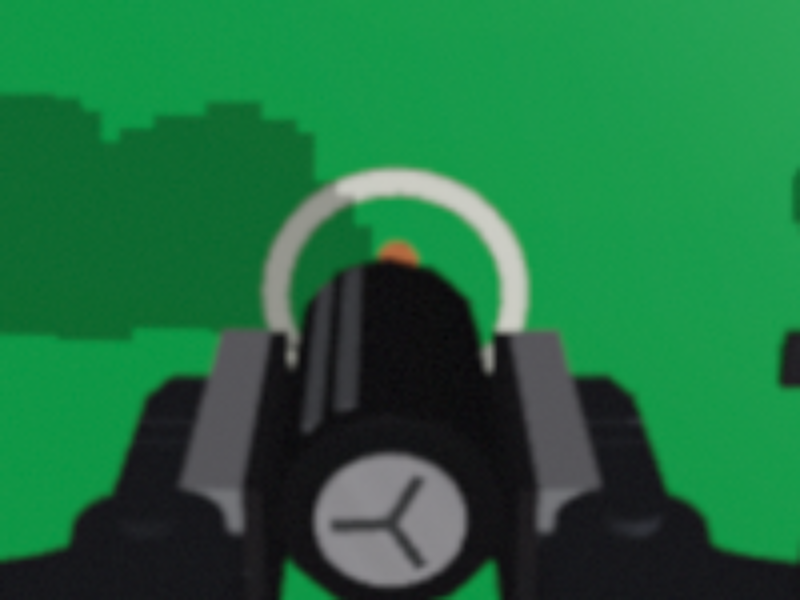

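The crop shows cap_a upright over ring_a. The ring is centred near (396,285) and the underside near (388,…), so it is about 1 mm short in y. I'll correct that and lower gently.

>>> {"op": "jog_arm", "data": {"moves": [0,0,0.1,0.8,0,0,0,0.1,1.3,0,0,0,0.1,1.6,0,0,0,0.1,1.7,0,0,0,0.1,1.75,0]}}

```text
time_s: 9.05
position: [0.5687, 0.1563, -0.0089]
tcp_rot: [0.0, -3.141, -0.0]
wrist_force: [0.3, -0.6, -0.7]
grip_width: 0.0209
finger_force: 30.7
```

>>> {"op": "jog_arm", "data": {"moves": [0,0,0,0.05,0,0,0,0,0.1,0,0,0,0,0.1,0,0,0,0,0.1,0,0,0,0,0.1,0]}}

```text
time_s: 9.55
position: [0.569, 0.1563, -0.0095]
tcp_rot: [0.0, 3.141, 0.0]
wrist_force: [-1.0, -0.5, 4.4]
grip_width: 0.0208
finger_force: 31.2
```

In contact at 4.4 N. I'll release and lift, then head for cap_b.

>>> {"op": "jog_arm", "data": {"moves": [0.3,0,0,0,0,0.4,0,0,0,0,0.55,0,0,0,0,0.6,0,0,-0.5,0,0.6,0,0,-2,0]}}

```text
time_s: 10.05
position: [0.5677, 0.1559, 0.0097]
tcp_rot: [-0.0, -3.139, 0.002]
wrist_force: [0.0, -0.3, 0.3]
grip_width: 0.051
finger_force: 0.0
```

>>> {"op": "jog_arm", "data": {"moves": [0.7,0,0,-4,0,0.7,0,0,-8,0,0.7,0,-3,-8,0,0.7,0,-7,-8,0,0.7,0,-12,-8,0]}}

```text
time_s: 10.55
position: [0.5692, 0.0368, 0.0919]
tcp_rot: [-0.005, 3.14, 0.002]
wrist_force: [0.4, -0.3, -0.6]
grip_width: 0.0598
finger_force: 0.0
```

>>> {"op": "jog_arm", "data": {"moves": [0.7,0,-4,0,0,0.7,0,-8,0,0,0.7,0,-12,0,0,0.7,0,-16,0,0,0.7,0,-20,0,0]}}

```text
time_s: 11.05
position: [0.5689, -0.1653, 0.0917]
tcp_rot: [-0.0, 3.14, 0.0]
wrist_force: [0.8, 1.3, 0.4]
grip_width: 0.0599
finger_force: 0.0
```

>>> {"op": "jog_arm", "data": {"moves": [0.8,-0.3,-4,0,0,0.8,-0.6,-8,0,0,0.8,-0.8,-12,0,0,0.8,-1,-15,0,0,0.8,-1,-17,0,0]}}

```text
time_s: 11.55
position: [0.5783, -0.3368, 0.0916]
tcp_rot: [0.004, 3.141, -0.002]
wrist_force: [0.3, 0.2, 0.2]
grip_width: 0.0682
finger_force: 0.0
```

Run:
```python
from h import *
d=optics.snapshot('top');im=d['frame']
s=get_state(); print(s['position'],s['wrist_force'],s['grip_width'])
for z in (.011,.053): 
    c=d['R']@np.array([.5691,.1553,z])+d['t']; print((c[:2]/c[2]*464.78+d['camera_matrix'][:2,2]))
g=cv2.cvtColor(im,cv2.COLOR_RGB2HSV)[180:205,210:235]
m=((g[:,:,1]<60)&(g[:,:,2]>130)).astype(np.uint8)
n,l,st,ce=cv2.connectedComponentsWithStats(m); print(st,ce+[210,180])
w=optics.snapshot('wrist'); print(w['R'].tolist(),w['t'].tolist())
cv2.imwrite('pics/c6.png',np.hstack([cv2.resize(im[170:215,200:245],(400,400)),cv2.resize(w['frame'],(400,400))])[:,:,::-1])
```

```text
[ 0.57719018 -0.33980649  0.09158035] [-3.14748624 -1.45486497  0.44415671] 0.06806884181528434
[220.99282315 191.81710596]
[217.57877945 186.85079915]
[[  0   0  25  25 585]
 [  5   5   5   5  16]
 [ 12   6   5   4   9]
 [  5  13   9   6  15]] [[222.18974359 192.10598291]
 [217.1875     187.125     ]
 [224.22222222 187.11111111]
 [218.4        196.        ]]
[[0.00413020175795261, 0.9999861402325504, -0.0032650844161888327], [0.9619815932965138, -0.0030815363358446465, 0.2730969027515914], [0.2730830562157599, -0.004268896416768992, -0.9619809878221312]] [0.33841836799933567, -0.5642335374464621, 0.12203313327040168]
```

View pics/c6.png

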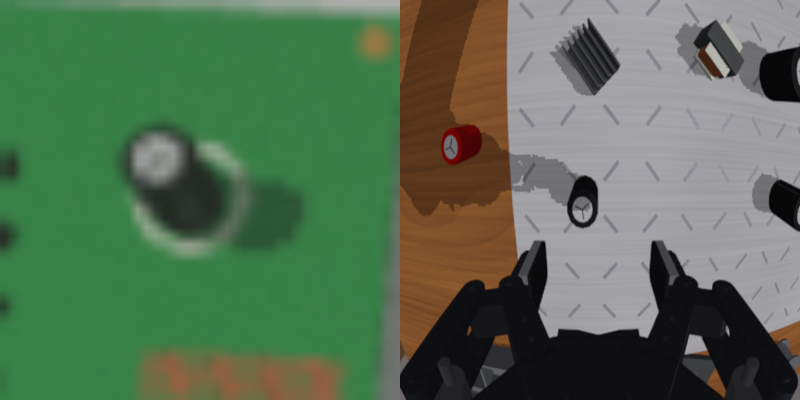

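The left half shows cap_a's top at (217.2,187.1), against an expected (217.6,186.9): about 1 mm off, upright and inside its ring. The wrist half shows cap_b's top at about (293,251) in the full image.

Run:
```python
from h import *
d=dict(camera_matrix=np.array([[371.648,0,317.0912506],[0,371.648,236.98195],[0,0,1]]),R=np.array([[0.00413020175795261, 0.9999861402325504, -0.0032650844161888327], [0.9619815932965138, -0.0030815363358446465, 0.2730969027515914], [0.2730830562157599, -0.004268896416768992, -0.9619809878221312]]),t=np.array([0.33841836799933567, -0.5642335374464621, 0.12203313327040168]))
print(wrist(d,(292.8,250.8),.053))
```

```text
[ 0.5793 -0.3558]
```

>>> {"op": "jog_arm", "data": {"moves": [0.7,0,-2.3,0,0,0.7,0,-2.3,1,0,0.7,0,-2.3,4,0,0.7,0,-2.3,6,0,0.7,0,-2.3,7,0]}}

```text
time_s: 12.15
position: [0.5782, -0.3544, 0.0182]
tcp_rot: [0.002, -3.139, -0.003]
wrist_force: [-0.3, -0.8, -0.3]
grip_width: 0.0599
finger_force: 0.0
```

>>> {"op": "jog_arm", "data": {"moves": [0.7,0,0,1.5,0,0.65,0,0,2.8,0,0.6,0,0,3.3,0,0.5,0,0,3.3,0,0.4,0,0,3.3,0]}}

```text
time_s: 12.65
position: [0.579, -0.357, -0.0123]
tcp_rot: [0.0, 3.141, -0.001]
wrist_force: [0.3, -0.4, -0.3]
grip_width: 0.0341
finger_force: 0.0
```

>>> {"op": "jog_arm", "data": {"moves": [0.3,0,0,0,0,0.1,0,0,0,0,0,0,0,0,0,0,0,0,0,0,0,0,0,0,0], "squeeze": 30}}

```text
time_s: 13.15
position: [0.5792, -0.3571, -0.012]
tcp_rot: [0.0, 3.14, -0.001]
wrist_force: [-0.4, 0.5, 7.1]
grip_width: 0.0307
finger_force: 30.1
```

>>> {"op": "jog_arm", "data": {"moves": [0,0,0,-1,0,0,0,0,-4,0,0,0,0,-8,0,0,0,1.5,-11,0,0,0,4.7,-11,0], "squeeze": 40}}

```text
time_s: 13.65
position: [0.5797, -0.3138, 0.1027]
tcp_rot: [0.007, 3.135, -0.007]
wrist_force: [1.0, 0.2, -0.6]
grip_width: 0.0304
finger_force: 39.7
```

>>> {"op": "jog_arm", "data": {"moves": [0,0,4.4,0,0,0,0.5,8.8,0,0,0,1,13.2,0,0,0,1.5,17.6,0,0,0,2,22,0,0]}}

```text
time_s: 14.15
position: [0.5581, -0.0879, 0.0976]
tcp_rot: [0.0, 3.142, 0.0]
wrist_force: [1.1, -0.2, -0.4]
grip_width: 0.0307
finger_force: 39.7
```

>>> {"op": "jog_arm", "data": {"moves": [0,1,4.4,0,0,0,2,8.8,0,0,0,3,13.2,0,0,0,4,17.6,0,0,0,5,22,0,0]}}

```text
time_s: 14.65
position: [0.508, 0.1318, 0.0978]
tcp_rot: [0.0, 3.141, 0.0]
wrist_force: [1.4, 0.1, -0.2]
grip_width: 0.0308
finger_force: 39.7
```

>>> {"op": "jog_arm", "data": {"moves": [0,1.2,4,0,0,0,2.4,8,0,0,0,3.5,11,0,0,0,4.5,13.5,0,0,0,4.5,14,0,0]}}

```text
time_s: 15.15
position: [0.4617, 0.2738, 0.0974]
tcp_rot: [0.008, -3.141, -0.002]
wrist_force: [-0.0, -0.8, -0.7]
grip_width: 0.0309
finger_force: 39.7
```

>>> {"op": "jog_arm", "data": {"moves": [0,0,0,2,0,0,0,0,5,0,0,0,0,7.5,0,0,0,0,8.5,0,0,0,0,8.5,0]}}

```text
time_s: 15.65
position: [0.4632, 0.2692, 0.0114]
tcp_rot: [-0.001, -3.14, 0.003]
wrist_force: [-0.1, 1.1, -0.1]
grip_width: 0.0308
finger_force: 39.7
```

Run:
```python
from h import *
d=optics.snapshot('wrist');im=d['frame']
s=get_state(); print(s['position'],s['wrist_force'],s['grip_width'])
cv2.imwrite('pics/w7.png',cv2.resize(im[200:350,220:420],(800,600))[:,:,::-1])
```

```text
[0.46401272 0.26983873 0.01258439] [ 0.17231386  0.06283685 -0.44478304] 0.03050804007089751
```

View pics/w7.png

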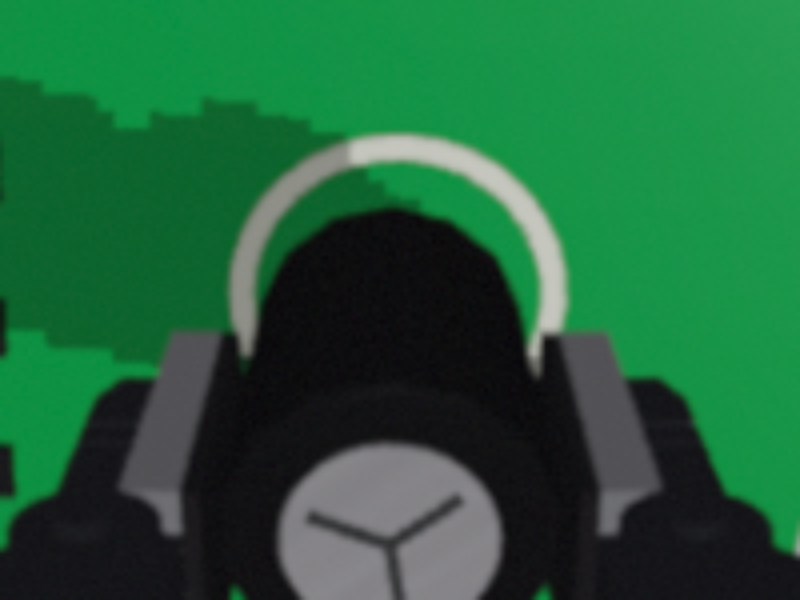

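The crop shows cap_b upright over ring_b. The ring is centred near (399,290) and the cap near x=391, so again about 1 mm short in y. I'll correct and lower.

>>> {"op": "jog_arm", "data": {"moves": [0,0,0.1,0.6,0,0,0,0.1,1.2,0,0,0,0.1,1.5,0,0,0,0.1,1.6,0,0,0,0.1,1.65,0]}}

```text
time_s: 16.2
position: [0.4637, 0.2712, -0.0041]
tcp_rot: [-0.0, -3.141, 0.0]
wrist_force: [-3.1, -1.7, 7.5]
grip_width: 0.0308
finger_force: 40.2
```

>>> {"op": "jog_arm", "data": {"moves": [0,0,0,0.05,0,0,0,0,0.1,0,0,0,0,0.1,0,0,0,0,0.1,0,0,0,0,0.1,0]}}

```text
time_s: 16.7
position: [0.4638, 0.2713, -0.0041]
tcp_rot: [-0.0, -3.142, -0.001]
wrist_force: [-7.0, -4.1, 13.8]
grip_width: 0.031
finger_force: 41.2
```

>>> {"op": "jog_arm", "data": {"moves": [0.35,0,0,-0.1,0,0.45,0,0,-0.1,0,0.6,0,0,-0.1,0,0.65,0,0,-0.5,0,0.65,0,0,-2,0]}}

```text
time_s: 17.2
position: [0.4628, 0.2706, 0.0138]
tcp_rot: [0.0, -3.14, 0.003]
wrist_force: [-0.2, -0.7, 0.2]
grip_width: 0.0553
finger_force: 0.0
```

>>> {"op": "jog_arm", "data": {"moves": [0.8,0,0,-4,0,0.8,0,0,-8,0,0.8,0,-2,-9,0,0.8,-1,-6,-9,0,0.8,-2,-10,-9,0]}}

```text
time_s: 17.7
position: [0.4841, 0.1708, 0.1056]
tcp_rot: [-0.003, 3.14, 0.002]
wrist_force: [0.5, -0.2, 0.2]
grip_width: 0.0683
finger_force: 0.0
```

>>> {"op": "jog_arm", "data": {"moves": [0.8,-2,-4,0,0,0.8,-4,-8,0,0,0.8,-6,-12,0,0,0.8,-8,-16,0,0,0.8,-10,-20,0,0]}}

```text
time_s: 18.2
position: [0.5844, -0.0303, 0.1051]
tcp_rot: [-0.0, 3.141, 0.0]
wrist_force: [1.0, 0.2, 0.2]
grip_width: 0.0683
finger_force: 0.0
```

>>> {"op": "jog_arm", "data": {"moves": [0.8,0,-2,0,0,0.8,0,-3,0,0,0.8,0,-3.5,0,0,0.8,0,-3.7,0,0,0.8,0,-3.7,0,0]}}

```text
time_s: 18.7
position: [0.5837, -0.0644, 0.1048]
tcp_rot: [-0.002, 3.142, 0.001]
wrist_force: [-0.1, -0.3, 1.1]
grip_width: 0.0684
finger_force: 0.0
```

Run:
```python
from h import *
d=optics.snapshot('top');im=d['frame']
def blob(im,c,r,n=''):
    x,y=c; g=cv2.cvtColor(im,cv2.COLOR_RGB2HSV)[y-r:y+r,x-r:x+r]
    m=((g[:,:,1]<60)&(g[:,:,2]>110)).astype(np.uint8)
    _,l,st,ce=cv2.connectedComponentsWithStats(m); print(n,st[1:].tolist(),(ce[1:]+[x-r,y-r]).round(1).tolist())
K=d['camera_matrix']
for p in ([.4643,.27,.061],[.5691,.1553,.053]):
    c=d['R']@np.array(p)+d['t']; u=c[:2]/c[2]*464.78+K[:2,2]; print('expect',u); blob(im,u.round().astype(int),8)
w=optics.snapshot('wrist'); g=cv2.cvtColor(w['frame'],cv2.COLOR_RGB2HSV)
# cap c tops: predicted pixel, then refine
s=get_state(); print(s['position'],s['wrist_force'])
c=w['R']@np.array([.584,-.0685,.061])+w['t'];r=np.hypot(c[0],c[1]);u=371.648*c[:2]/r*np.arctan2(r,c[2])+w['camera_matrix'][:2,2];print('c pred',u)
blob(w['frame'],u.round().astype(int),26,'c')
```

```text
expect [169.01461464 225.9730122 ]
 [[4, 5, 8, 8, 50], [14, 4, 2, 2, 2]] [[168.4, 226.4], [175.5, 222.5]]
expect [217.57877945 186.85079915]
 [[5, 6, 5, 5, 22], [12, 7, 4, 3, 7], [5, 14, 2, 2, 3]] [[217.0, 187.3], [223.7, 186.7], [215.3, 193.7]]
[ 0.58378769 -0.06429971  0.10476956] [0.68024814 0.25964013 0.24639711]
c pred [311.39243621 245.46621872]
c [[6, 8, 40, 39, 1084], [12, 15, 2, 1, 2], [0, 45, 8, 7, 28], [45, 45, 7, 7, 24]] [[312.2, 246.7], [297.5, 234.0], [287.4, 268.3], [334.2, 268.1]]
```

>>> {"op": "jog_arm", "data": {"moves": [0.8,0,-0.2,1,0,0.8,0,-0.2,4,0,0.8,0,-0.2,7,0,0.8,0,-0.2,9,0,0.8,0,-0.2,10,0]}}

```text
time_s: 19.3
position: [0.5822, -0.0672, 0.0021]
tcp_rot: [0.001, -3.138, -0.0]
wrist_force: [-0.5, 0.3, -0.1]
grip_width: 0.0683
finger_force: 0.0
```

>>> {"op": "jog_arm", "data": {"moves": [0.8,0,0,1,0,0.7,0,0,1.5,0,0.6,0,0,1.5,0,0.5,0,0,1.5,0,0.4,0,0,1.5,0]}}

```text
time_s: 19.8
position: [0.5845, -0.0678, -0.0093]
tcp_rot: [0.0, 3.14, 0.0]
wrist_force: [1.3, 0.2, 1.7]
grip_width: 0.0412
finger_force: 40.5
```

>>> {"op": "jog_arm", "data": {"moves": [0.3,0,0,0,0,0.1,0,0,0,0,0,0,0,0,0,0,0,0,0,0,0,0,0,0,0], "squeeze": 50}}

```text
time_s: 20.3
position: [0.5845, -0.0678, -0.0094]
tcp_rot: [0.0, 3.14, 0.0]
wrist_force: [-1.7, 0.4, 7.1]
grip_width: 0.0411
finger_force: 49.9
```

>>> {"op": "jog_arm", "data": {"moves": [0,0,0,-1,0,0,0,0,-4,0,0,0,0,-8,0,0,0.5,0.7,-11,0,0,2.5,2.9,-11,0], "squeeze": 60}}

```text
time_s: 20.8
position: [0.562, -0.0409, 0.1047]
tcp_rot: [0.006, 3.134, -0.001]
wrist_force: [0.4, -0.1, -1.3]
grip_width: 0.0408
finger_force: 60.8
```

>>> {"op": "jog_arm", "data": {"moves": [0,2,4,0,0,0,4,8,0,0,0,6,12,0,0,0,8,16,0,0,0,10,19,0,0]}}

```text
time_s: 21.3
position: [0.4574, 0.1537, 0.1003]
tcp_rot: [-0.003, 3.141, 0.001]
wrist_force: [0.4, 0.4, -0.9]
grip_width: 0.0403
finger_force: 60.8
```

>>> {"op": "jog_arm", "data": {"moves": [0,0,1,0,0,0,0,1,2,0,0,0,1,5,0,0,0,1,7.5,0,0,0,1,8.5,0]}}

```text
time_s: 21.8
position: [0.4577, 0.1601, 0.0129]
tcp_rot: [-0.001, -3.139, 0.003]
wrist_force: [0.7, -0.8, -0.8]
grip_width: 0.0405
finger_force: 60.9
```

Run:
```python
from h import *
d=optics.snapshot('wrist');im=d['frame']
s=get_state(); print(s['position'],s['wrist_force'],s['grip_width'])
cv2.imwrite('pics/w8.png',cv2.resize(im[200:350,220:420],(800,600))[:,:,::-1])
```

```text
[0.45752806 0.16011298 0.01252756] [-1.2087576  -0.47196111 -2.90243731] 0.04064969565077033
```

View pics/w8.png

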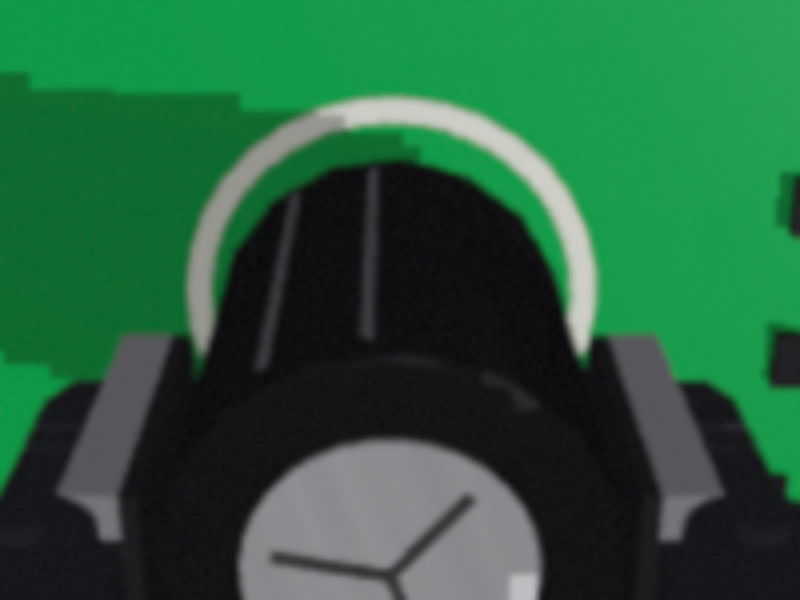

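The last crop shows cap_c upright and centred across ring_c (ring x≈392, cap x≈391). I'll lower it, shifting 1 mm in x.

>>> {"op": "jog_arm", "data": {"moves": [0,-0.1,0,0.6,0,0,-0.1,0,1,0,0,-0.1,0,1.2,0,0,-0.1,0,1.3,0,0,-0.1,0,1.4,0]}}

```text
time_s: 22.35
position: [0.4601, 0.1614, 0.001]
tcp_rot: [0.0, 3.141, 0.001]
wrist_force: [-0.0, 0.5, -1.8]
grip_width: 0.0408
finger_force: 60.9
```

>>> {"op": "jog_arm", "data": {"moves": [0,0,0,0.05,0,0,0,0,0.1,0,0,0,0,0.15,0,0,0,0,0.2,0,0,0,0,0.2,0]}}

```text
time_s: 22.85
position: [0.4598, 0.1613, -0.0013]
tcp_rot: [0.0, 3.142, 0.0]
wrist_force: [-0.6, 0.9, -1.1]
grip_width: 0.0404
finger_force: 60.9
```

>>> {"op": "jog_arm", "data": {"moves": [0,0,0,0.05,0,0,0,0,0.1,0,0,0,0,0.1,0,0,0,0,0.1,0,0,0,0,0.1,0]}}

```text
time_s: 23.35
position: [0.4599, 0.1614, -0.0013]
tcp_rot: [0.0, 3.142, 0.001]
wrist_force: [-6.2, -1.9, 13.2]
grip_width: 0.0405
finger_force: 62.2
```

>>> {"op": "jog_arm", "data": {"moves": [0.45,0,0,-0.1,0,0.55,0,0,-0.1,0,0.7,0,0,-0.1,0,0.75,0,0,-0.5,0,0.75,0,0,-2,0]}}

```text
time_s: 23.85
position: [0.4588, 0.1608, 0.0169]
tcp_rot: [-0.0, -3.139, 0.002]
wrist_force: [-0.1, -0.2, 0.0]
grip_width: 0.064
finger_force: 0.0
```

>>> {"op": "jog_arm", "data": {"moves": [0.85,0,0,-4,0,0.85,0,0,-8,0,0.85,0,-1,-9.5,0,0.85,0,-4.5,-9.5,0,0.85,0,-8.5,-9.5,0]}}

```text
time_s: 24.35
position: [0.4601, 0.0764, 0.1136]
tcp_rot: [-0.004, 3.14, 0.001]
wrist_force: [1.4, -0.5, -0.8]
grip_width: 0.0725
finger_force: 0.0
```

>>> {"op": "jog_arm", "data": {"moves": [0.85,0.1,-4,0,0,0.85,0.3,-8,0,0,0.85,0.5,-12,0,0,0.85,0.6,-15,0,0,0.85,0.6,-17,0,0]}}

```text
time_s: 24.85
position: [0.4533, -0.0962, 0.1131]
tcp_rot: [0.004, 3.141, 0.0]
wrist_force: [1.2, 0.8, 0.1]
grip_width: 0.0723
finger_force: 0.0
```

>>> {"op": "jog_arm", "data": {"moves": [0.85,0,-0.2,0,0,0.85,0,-0.4,0,0,0.85,0,-0.4,0,0,0.85,0,-0.4,0,0,0.85,0,-0.4,0,0]}}

```text
time_s: 25.35
position: [0.4538, -0.0969, 0.1127]
tcp_rot: [0.002, -3.141, -0.0]
wrist_force: [0.4, 0.4, 0.2]
grip_width: 0.0727
finger_force: 0.0
```

```bash
cat >> h.py <<'E'
def blob(im,c,r,n=''):
    x,y=c; g=cv2.cvtColor(im,cv2.COLOR_RGB2HSV)[y-r:y+r,x-r:x+r]
    m=((g[:,:,1]<60)&(g[:,:,2]>110)).astype(np.uint8)
    _,l,st,ce=cv2.connectedComponentsWithStats(m); k=1+np.argmax(st[1:,4]); print(n,st[k],(ce[k]+[x-r,y-r]).round(1)); return ce[k]+[x-r,y-r]
E
python3 - <<'E'
from h import *
d=optics.snapshot('top');im=d['frame']
K=d['camera_matrix']
for k,p in dict(a=[.5691,.1553,.053],b=[.4643,.27,.061],c=[.4593,.1603,.069]).items():
    c=d['R']@np.array(p)+d['t']; u=c[:2]/c[2]*464.78+K[:2,2]; q=blob(im,u.round().astype(int),8,k); print('err mm',(world(d,q,p[2])-p[:2])*1000)
w=optics.snapshot('wrist')
s=get_state(); print(s['position'],s['wrist_force'])
c=w['R']@np.array([.4537,-.0977,.069])+w['t'];r=np.hypot(c[0],c[1]);u=371.648*c[:2]/r*np.arctan2(r,c[2])+w['camera_matrix'][:2,2];print('d pred',u)
q=blob(w['frame'],u.round().astype(int),30,'d'); print(wrist(w,q,.069))
E
```

```text
a [ 5  6  5  5 22] [217.  187.3]
err mm [-1.12979927  1.3120199 ]
b [ 4  5  8  8 49] [168.3 226.3]
err mm [-0.95983314  1.60134613]
c [ 3  3 10 11 84] [211.5 227.3]
err mm [-0.14500816  1.63753833]
[ 0.45381281 -0.09719384  0.11267586] [-0.08220533 -0.07663713 -0.3602387 ]
d pred [317.20624517 244.98947941]
d [   5    7   50   48 1699] [318.5 246. ]
[ 0.4544 -0.0969]
```

>>> {"op": "jog_arm", "data": {"moves": [0.85,0,0,1,0,0.85,0,0,4,0,0.85,0,0,7,0,0.85,0,0,9,0,0.85,0,0,10,0]}}

```text
time_s: 25.95
position: [0.4522, -0.0976, 0.0105]
tcp_rot: [-0.0, -3.139, 0.0]
wrist_force: [0.6, 0.1, 1.0]
grip_width: 0.0729
finger_force: 0.0
```

>>> {"op": "jog_arm", "data": {"moves": [0.85,0,0,1,0,0.8,0,0,1.9,0,0.7,0,0,1.9,0,0.6,0,0,1.9,0,0.5,0,0,1.9,0]}}

```text
time_s: 26.45
position: [0.4542, -0.0977, -0.0058]
tcp_rot: [0.0, 3.141, 0.0]
wrist_force: [0.1, 0.0, -1.5]
grip_width: 0.051
finger_force: 62.5
```

>>> {"op": "jog_arm", "data": {"moves": [0.4,0,0,0,0,0.2,0,0,0,0,0,0,0,0,0,0,0,0,0,0,0,0,0,0,0], "squeeze": 60}}

```text
time_s: 26.95
position: [0.4542, -0.0977, -0.0059]
tcp_rot: [0.0, 3.141, 0.0]
wrist_force: [-1.5, 0.5, 6.5]
grip_width: 0.051
finger_force: 62.6
```

>>> {"op": "jog_arm", "data": {"moves": [0,0,0,-1,0,0,0,0,-4,0,0,0,0,-8,0,0,0,0.5,-11,0,0,-1,2.3,-12,0], "squeeze": 80}}

```text
time_s: 27.45
position: [0.4643, -0.0764, 0.1172]
tcp_rot: [0.006, 3.138, 0.001]
wrist_force: [1.2, -0.0, -3.2]
grip_width: 0.0505
finger_force: 83.7
```

>>> {"op": "jog_arm", "data": {"moves": [0,-1.5,4,0,0,0,-3,8,0,0,0,-4.5,12,0,0,0,-6,16,0,0,0,-7.5,20,0,0]}}

```text
time_s: 27.95
position: [0.5387, 0.1268, 0.114]
tcp_rot: [-0.0, -3.141, 0.0]
wrist_force: [2.2, -0.5, -1.9]
grip_width: 0.0505
finger_force: 83.7
```

>>> {"op": "jog_arm", "data": {"moves": [0,-1.2,4,0,0,0,-2.4,8,0,0,0,-3.5,12,0,0,0,-3.5,13.5,0,0,0,-3.5,14,0,0]}}

```text
time_s: 28.45
position: [0.5728, 0.2673, 0.1133]
tcp_rot: [0.005, -3.14, 0.001]
wrist_force: [-0.7, -0.2, -2.5]
grip_width: 0.0506
finger_force: 83.8
```

>>> {"op": "jog_arm", "data": {"moves": [0,0,0,1,0,0,0,0,4,0,0,0,0,7,0,0,0,0,9,0,0,0,0,10,0]}}

```text
time_s: 28.95
position: [0.5726, 0.2621, 0.0114]
tcp_rot: [-0.004, -3.139, 0.004]
wrist_force: [0.6, -0.8, -2.6]
grip_width: 0.0508
finger_force: 83.8
```

Run:
```python
from h import *
d=optics.snapshot('wrist');im=d['frame']
s=get_state(); print(s['position'],s['wrist_force'],s['grip_width'])
cv2.imwrite('pics/w9.png',cv2.resize(im[200:350,220:420],(800,600))[:,:,::-1])
```

```text
[0.57243787 0.26238672 0.01080787] [-0.32119973  0.23982358 -3.36346785] 0.050444049155746074
```

View pics/w9.png

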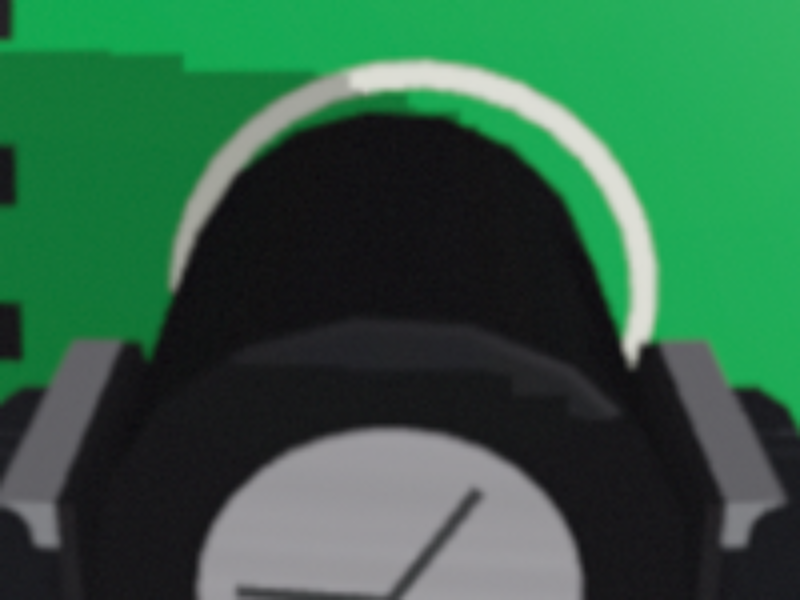

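This crop, my last picture, shows cap_d upright over ring_d with the arm still settling: ring x≈415, cap x≈392, which is 3 mm short in y. I'll let it settle while lowering.

>>> {"op": "jog_arm", "data": {"moves": [0,0,0.1,0.3,0,0,0,0.1,0.5,0,0,0,0.1,0.5,0,0,0,0.1,0.5,0,0,0,0.1,0.5,0]}}

```text
time_s: 29.5
position: [0.5741, 0.2665, 0.0093]
tcp_rot: [0.0, 3.141, 0.001]
wrist_force: [-0.0, -1.0, -2.0]
grip_width: 0.0504
finger_force: 83.8
```

>>> {"op": "jog_arm", "data": {"moves": [0,-0.05,-0.1,0.3,0,0,-0.05,-0.1,0.5,0,0,-0.05,-0.1,0.6,0,0,-0.05,-0.1,0.65,0,0,-0.05,-0.1,0.7,0]}}

```text
time_s: 30.0
position: [0.5742, 0.2651, 0.0024]
tcp_rot: [-0.0, -3.141, -0.0]
wrist_force: [-5.5, -2.5, 9.3]
grip_width: 0.0504
finger_force: 84.2
```

>>> {"op": "jog_arm", "data": {"moves": [0,0,0,0.05,0,0,0,0,0.1,0,0,0,0,0.1,0,0,0,0,0.1,0,0,0,0,0.1,0]}}

```text
time_s: 30.5
position: [0.5742, 0.2651, 0.0023]
tcp_rot: [-0.0, -3.141, -0.001]
wrist_force: [-8.3, -4.3, 14.7]
grip_width: 0.0505
finger_force: 85.2
```

Contact. I'll release, lift clear and verify.

>>> {"op": "jog_arm", "data": {"moves": [0.6,0,0,-0.1,0,0.65,0,0,-0.1,0,0.75,0,0,-0.1,0,0.85,0,0,-0.1,0,0.85,0,0,-1.5,0]}}

```text
time_s: 31.0
position: [0.573, 0.2647, 0.0143]
tcp_rot: [-0.0, -3.139, 0.003]
wrist_force: [0.3, 0.1, -0.6]
grip_width: 0.0724
finger_force: 0.0
```

>>> {"op": "jog_arm", "data": {"moves": [0.85,0,0,-4,0,0.85,0,0,-8,0,0.85,0,0,-12,0,0.85,0,0,-14,0,0.85,0,0,-14,0]}}

```text
time_s: 31.5
position: [0.5763, 0.266, 0.1608]
tcp_rot: [0.001, 3.136, 0.006]
wrist_force: [0.2, -0.3, -0.5]
grip_width: 0.0724
finger_force: 0.0
```

>>> {"op": "jog_arm", "data": {"moves": [0.85,0,4,0,0,0.85,0,8,0,0,0.85,0,12,0,0,0.85,0,16,0,0,0.85,0,20,0,0]}}

```text
time_s: 32.0
position: [0.5739, 0.4666, 0.1555]
tcp_rot: [-0.0, -3.141, 0.0]
wrist_force: [1.4, -0.2, -0.1]
grip_width: 0.0727
finger_force: 0.0
```

>>> {"op": "jog_arm", "data": {"moves": [0.85,0,1,0,0,0.85,0,1,0,0,0.85,0,1,0,0,0.85,0,1,0,0,0.85,0,1,0,0]}}

```text
time_s: 32.5
position: [0.5751, 0.4736, 0.1563]
tcp_rot: [0.003, 3.141, -0.0]
wrist_force: [1.0, 0.1, -0.5]
grip_width: 0.073
finger_force: 0.0
```

Run:
```python
from h import *
d=optics.snapshot('top');im=d['frame']; sc=optics.snapshot('scene')
K=d['camera_matrix']
P=dict(a=[.5691,.1553,.053],b=[.4643,.27,.061],c=[.4593,.1603,.069],d=[.5746,.265,.077])
for n,D in (('top',d),('scene',sc)):
  for k,p in P.items():
    c=D['R']@np.array(p)+D['t']; u=c[:2]/c[2]*D['camera_matrix'][0,0]+D['camera_matrix'][:2,2]; q=blob(D['frame'],u.round().astype(int),8,k); print(n,'err mm',((world(D,q,p[2])-p[:2])*1000).round(1))
# ring parts around each cap in scene: white ring extents
im0=cv2.imread('pics/scene0.png')[:,:,::-1]
for k,p in P.items():
    c=sc['R']@np.array([*p[:2],.011])+sc['t']; u=c[:2]/c[2]*511.98+sc['camera_matrix'][:2,2]
    g=cv2.cvtColor(np.ascontiguousarray(im0),cv2.COLOR_RGB2HSV); x,y=u.round().astype(int); r={'a':13,'b':16,'c':18,'d':22}[k]
    m=(g[y-r:y+r,x-r:x+r,1]<110)&(g[y-r:y+r,x-r:x+r,2]>120)
    pts=np.argwhere(m)[:,::-1].astype(np.float32)+[x-r,y-r]
    e=cv2.fitEllipse(pts.astype(np.float32)); print('ring',k,len(pts),np.round(e[0],1),((world(sc,e[0],.011)-p[:2])*1000).round(1))
```

```text
Traceback (most recent call last):
  File "h.py", line 19, in blob
    _,l,st,ce=cv2.connectedComponentsWithStats(m); k=1+np.argmax(st[1:,4]); print(n,st[k],(ce[k]+[x-r,y-r]).round(1)); return ce[k]+[x-r,y-r]
                                                       ~~~~~~~~~^^^^^^^^^^
ValueError: attempt to get argmax of an empty sequence
```

Run:
```python
from h import *
sc=optics.snapshot('scene'); tp=optics.snapshot('top')
im0=np.ascontiguousarray(cv2.imread('pics/scene0.png')[:,:,::-1]); g=cv2.cvtColor(im0,cv2.COLOR_RGB2HSV)
P=dict(a=[.5691,.1553,.053],b=[.4643,.27,.061],c=[.4593,.1603,.069],d=[.5746,.265,.077])
for k,p in P.items():
    c=sc['R']@np.array([*p[:2],.011])+sc['t']; u=c[:2]/c[2]*511.98+sc['camera_matrix'][:2,2]
    x,y=u.round().astype(int); r={'a':13,'b':16,'c':18,'d':22}[k]
    m=(g[y-r:y+r,x-r:x+r,1]<110)&(g[y-r:y+r,x-r:x+r,2]>120)
    e=cv2.fitEllipse((np.argwhere(m)[:,::-1]+[x-r,y-r]).astype(np.float32)); print('ring',k,m.sum(),((world(sc,e[0],.011)-p[:2])*1000).round(1))
    for n,D in (('top',tp),('scene',sc)):
        c=D['R']@np.array(p)+D['t']; u=c[:2]/c[2]*D['camera_matrix'][0,0]+D['camera_matrix'][:2,2]
        try: q=blob(D['frame'],u.round().astype(int),8,k); print(n,'cap off mm',((world(D,q,p[2])-p[:2])*1000).round(1))
        except ValueError: x,y=u.astype(int); print(n,'none',D['frame'][y-2:y+3,x].tolist())
```

```text
ring a 162 [1.7 0.5]
top none [[39, 63, 42], [85, 87, 84], [102, 104, 101], [86, 88, 85], [81, 83, 80]]
a [7 6 2 1 2] [456.5 313. ]
scene cap off mm [-3.2 -0.9]
ring b 179 [1.5 1. ]
b [ 4  5  8  8 50] [168.4 226.4]
top cap off mm [-1.1  1.5]
b [ 4  4 12  9 83] [524.7 275.9]
scene cap off mm [0.  2.1]
ring c 216 [1.6 0.6]
top none [[100, 101, 98], [100, 101, 98], [84, 87, 84], [91, 94, 90], [105, 107, 104]]
c [ 3  4  8  9 42] [462.2 260.6]
scene cap off mm [ 0.8 -2.4]
ring d 380 [-4.8  4.9]
d [ 7  2  6  3 12] [173.2 177.1]
top cap off mm [12.3 -2.5]
d [  0   1  16  15 156] [526.7 322.2]
scene cap off mm [ 0.7 -0.5]
```

Run:
```python
from h import *
P=dict(a=[.5691,.1553,.053,8],b=[.4643,.27,.061,9],c=[.4593,.1603,.069,10],d=[.5746,.265,.077,12])
for n in ('top','scene'):
  D=optics.snapshot(n); g=cv2.cvtColor(D['frame'],cv2.COLOR_RGB2HSV); K=D['camera_matrix']
  for k,(*p,r) in P.items():
    c=D['R']@np.array(p)+D['t']; x,y=(c[:2]/c[2]*K[0,0]+K[:2,2]).round().astype(int)
    s=g[y-r:y+r,x-r:x+r]; m=((s[:,:,1]<40)&(s[:,:,2]>65)).astype(np.uint8)
    _,l,st,ce=cv2.connectedComponentsWithStats(m); i=1+np.argmax(st[1:,4])
    h=cv2.convexHull(np.argwhere(l==i)[:,::-1].astype(np.float32)); M=cv2.minAreaRect(h)[0]
    print(n,k,st[i].tolist(),((world(D,ce[i]+[x-r,y-r],p[2])-p[:2])*1000).round(1))
```

```text
top a [5, 6, 5, 6, 25] [-1.5  1.3]
top b [4, 5, 10, 9, 64] [-0.8  1.5]
top c [5, 5, 11, 11, 95] [0.1 0.9]
top d [6, 6, 13, 13, 135] [-0.5  0.2]
scene a [5, 4, 9, 8, 52] [-0.4  1.4]
scene b [0, 0, 18, 15, 163] [-5.9  2.4]
scene c [3, 5, 15, 12, 137] [1.4 1.4]
scene d [3, 4, 21, 18, 287] [0.7 1. ]
```

```bash
python3 -c "
from bench import arm
print(arm.hand_in())"
```

```text
the job is handed in; nothing more can be done
None
```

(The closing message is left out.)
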